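# Unlatch the slide cassette from the reader and hold it out

## Robot

A 6-joint arm with a two-finger parallel gripper is mounted at the origin on a cart in front of the work surface, level with it; the furniture and walls round the work are solid. World frame = base frame: x ahead of the robot, y to its left, z up, the work surface at z = 0. Lengths are in m, angles in rad, forces in N, time in s.
With the tool pointing down it reaches from about 0.375 to 0.9 m from the base axis. Payload 3.1 kg.
Tool frame: the origin (TCP) lies at the very end of the fingers, on their centre line; the grasp point (between the pads) lies 19 mm behind it; z points along the fingers, y is the line along which they close (so a half turn about z gives the same grasp; the last joint's range is limited). The gripper opens to 87 mm and grips with 3 to 60 N. Pads are 19 mm wide; open, the fingers measure 117 mm over their backs; the gripper's body (75 mm by 190 mm) begins 51 mm behind the grasp point.
Start: joints at [-1.46, 0.527, 1.433, -0, 1.181, -0.178], TCP at [0.178, -0.599, 0.223] pointing down, gripper open.
Joint ranges: [-3.08, 3.08], [-0.75, 2.2], [0.22, 2.44], [-1.43, 4.57], [0, 2.65], [-2.85, 2.85]. Speed limits (rad/s): [2.79, 2.79, 3.14, 3.14, 3.14, 3.14].

## Interface

Orientations are given as a unit quaternion [x, y, z, w].
In Python, from rig import robot gives the robot as it stands. The module is installed in compiled form; this text tells all that it offers.
- The arm moves only by the tool servo_tool, never from a script. Its argument "rows" is one flat list of numbers, 5 for each row, row after row: the closure, from -1 (fully open) to 1 (shut), so that 0 is half open, then the shift along the tool's x, y, z in m, then the turn about the tool's z in degrees. A call has 1 to 5 rows; each row shifts and turns the commanded pose from where the row before left it, along the tool's axes as they then stand; what a row does not reach is not made up. A row lasts 1/12 s, in which the tool goes at most 41.7 mm and 7.16 degrees, less where a joint would pass 70% of its speed; a pose out of reach is approached as far as the arm can. A call with a gripper value outside its range is refused whole. The fingers move at their own pace and stop on an object; "newtons" is the grip in N (left out, the last holds). Time passes only in rows, so rows that do not move let the fingers close. It gives the time, the measured TCP pose, the force, the opening and the grip force at its end, in the units of the state.
- robot.get_obs(): the state, without advancing time (a new reading comes with each control period).
- robot.camera(name): name is "scene" or "top"; returns a dict with "pixels" (400x640x3 uint8, red, green, blue), "intrinsics" (3x3 intrinsics, pixels), "dist" ([k1, k2, p1, p2, k3] as OpenCV has them; the pictures are not rectified), "rvec" (rotation vector, rad) and "tvec" (3), from world to camera coordinates, as OpenCV has them. Camera axes: x right, y down, z forward; pixel columns grow to the right and rows downward; lengths in m; the calibration is good to about 2 mm. A picture is of the moment at which its call begins. There is no depth.
- robot.hand_in(): hands the job in; it is judged then, once.
Trained networks look in a picture, given as the dict that the camera call returned (one of the last four; its "shot" number tells which), for a name from the list of things; names that differ only in an ending like _2 or _b are one class to them, and where a whole thing is asked for, a point or a joint stands for the part that bears it (a point fixed in the world has none). Each returns a list of dicts, best first, with "score" (0 to 1); they miss things now and then, are a little off and sometimes report something else, mostly with a low value. They report only what shows in the picture. A call takes as long as a camera call. They do not tell look-alikes from the thing itself.
- robot.spot_in(picture, query): "at" ([x, y, z] in m, in world coordinates, good to about 4 mm: the middle of the surface that is visible of it).
- robot.outline_of(picture, query): "region" (400x640 bool, what is visible of it).
- robot.place_of(picture, query): "at" ([x, y, z] in m, in world coordinates, good to about 4 mm: a listed point, or the origin of a listed thing).
The state is a dict: "time": time; "q": joint angles; "joint_velocities": joint speeds; "joint_torque": joint torques, N m; "position": TCP position; "tool_rot": TCP orientation; "ft_force": force on the tool from outside, world axes, zero at the start; "moment": the same for the moment, N m; "grip_width": finger opening in m; "grip_force": force on a finger pad.
Only numpy, scipy, OpenCV 4.12 (cv2) and the standard library are available. Lean on these libraries where they do the work, as an engineer would, in place of code of your own. Each camera call takes 0.05 s, during which the arm holds its last target. There are 200 camera calls.

## Task

Free the slide cassette from the slide reader: lift the sprung knob on the swinging head, swing the head aside to its park position and let the knob's pin drop fully home in the park hole. Then pinch the two catches on the cassette's sides together and lift the cassette, level, straight up out of its dock until it has risen by at least 10 cm. Finish there, still holding it by the pinched catches and keeping it steady, with the head locked in its park position; leave the things standing about the reader where they are.

Things in the scene. Friction and masses are not known exactly. Their poses are not given: they have to be found in the camera images.
- scanner: slide reader, fixed: grey base 285x150x12 mm, dock of aluminium rails in front, pillar with aluminium index disc (170 mm across, top at 82 mm) and swinging white head behind. Origin: on the bench under the docked cassette's centre; x towards the pillar (away from the robot, yaw within 0.35), y left, z up. Base spans x -70 to +215 mm; rails reach 31 mm above the bench and 42 mm to either side.
- pivot (a point): point on the vertical axis on which the head swings (pillar axis, 160 mm along the reader's x from the cassette), at the height of the index disc's top, 82 mm above the bench
- head (a joint): swing of the white head in rad, counter-clockwise from above: 0 = over the cassette (barring it), along the reader's -x from the pillar; grows towards its -y side. Park hole 1.745, stops at -0.02 and 1.765. Arm 42 mm wide, top at 116 mm; end box 88x66 mm, top at 130 mm, reaching 204 mm from the axis; lens underside at 86 mm. Turns freely (0.06 N m), stays where left; locked while the pin is in a hole.
- knob (a point): centre of the black round knob of the sprung plunger on the swinging arm, 70 mm from the pivot axis: knob 24 mm across and 30 mm tall, this point 15 mm under its top and 30 mm above the arm, 146 mm above the bench with the plunger home. It goes with the head and the plunger. Best gripped across from above.
- plunger (a joint): lift of the plunger in m: 0 = home (8 mm pin 10 mm deep in a hole of the disc), 0.016 = fully up. The pin is out of the hole from 0.010. A spring pushes it down (4 N at home, 7 N fully up): let go, it drops into a hole, or stands on the disc (about 0.010) if no hole is beneath; a hole takes it within about 0.025 rad.
- park_hole (a point): centre of the mouth of the park hole in the index disc (dark hole in a bright steel ring), 70 mm from the pivot axis, 82 mm above the bench, on the reader's -y side. The plunger stands over it when the head is parked.
- cassette: slide cassette: open white box 90 mm long (its x), 40 mm wide (y), 62 mm tall with five glass slides standing in it, about 0.2 kg. Origin: centre of its underside, 12 mm above the bench when docked; z up. About 1.2 mm of play in the dock. On each long side (+y, -y) a sprung grey catch hooks under a rail of the dock and locks it in.
- cassette_grip (a point): centre of the cassette midway between the catches, where they are pinched: 51 mm above its underside, 63 mm above the bench when docked; axes as the cassette. The catches are upright ribbed plates, 26 mm long (x), outer faces 30 mm to either side along y (60 mm across; 49 squeezed home), free above the rails from 30 mm below this point to 15 mm above. Cassette top: 11 mm above it.
- catch_left (a joint): how far the catch on the cassette's +y side is pressed in, in m: 0 = out (latched), 0.0055 = fully in; its hook is clear of the rail from about 0.004. Sprung: 1.4 N out, about 5.5 N fully in.
- catch_right (a joint): the same for the catch on the cassette's -y side
- beaker: bystander beside the reader, to be left where it is: empty glass beaker, 56 mm wide, 70 mm tall; origin at the centre of its underside
- vial: bystander beside the reader, to be left where it is: screw-cap vial, 23 mm wide, 54 mm tall; origin at the centre of its underside
- dish: bystander beside the reader, to be left where it is: petri dish with lid, 91 mm wide, 16 mm tall; origin at the centre of its underside
- timer: bystander beside the reader, to be left where it is: flat bench timer, 70x62x20 mm; origin at the centre of its underside
- forceps: bystander beside the reader, to be left where it is: steel forceps lying flat, 127x17x10 mm; origin at the centre of its underside
Not all that is in view belongs to the job. What is shaped like the cassette but purple is not meant.

How it is judged:
On the way, in this order (a step that is already met when the one before it is completed fails the run):
1. the plunger is lifted and the head swung away from over the cassette (value of joint plunger above 0.007 m and value of joint head above 0.3 rad), for 0.05 s.
2. the head stands at its park hole with the plunger dropped home (value of joint head above 1.69 rad and value of joint plunger below 0.003 m), for 0.2 s.
3. both catches are pinched in while the cassette still sits in its dock (value of joint each of catch_left, catch_right above 0.004 m and height (world z) of cassette_grip below 0.075 m), for 0.05 s.
At the end, for the whole second after the job is handed in: head parked (swing over 1.69 rad), plunger home (within 3 mm); cassette risen 85 mm or more, within 80 mm of its dock sideways, level within 0.2 rad, steady (under 30 mm/s), both catches pressed in over 4 mm, held by the fingers (over 2 N), touching nothing of the reader (all of step 2 and value of joint each of catch_left, catch_right above 0.004 m and height (world z) of cassette_grip above 0.148 m and horizontal distance between cassette_grip and scanner below 0.08 m and angle between cassette's own z axis and vertical below 0.2 rad and contact force between cassette and the fingers above 2 N and contact force between cassette and scanner below 0.1 N and linear speed of cassette below 0.03 m/s); the arm keeps its last pose, push and grip.
It fails at once if beaker by the reader shifted by more than 30 mm (distance of beaker from where it was at the start of the episode above 0.03 m).
It fails at once if vial by the reader shifted by more than 30 mm (distance of vial from where it was at the start of the episode above 0.03 m).
It fails at once if dish by the reader shifted by more than 30 mm (distance of dish from where it was at the start of the episode above 0.03 m).
It fails at once if timer by the reader shifted by more than 30 mm (distance of timer from where it was at the start of the episode above 0.03 m).
It fails at once if forceps by the reader shifted by more than 30 mm (distance of forceps from where it was at the start of the episode above 0.03 m).
It also fails if it takes over 51 s, if anything falls off the work surface, if the arm or the gripper's body presses on something with over 40 N, if the wrist force passes 120 N, or if a joint passes its speed limit or range.

## Working session

There is one attempt and no reset: what is moved stays moved. The work goes in short steps, Python scripts to look and compute and a tool call to move; the robot and the scene stay as the last step left them, time stands still between calls to the robot, and variables do not carry over. Pictures are saved under pics/ and viewed, at most 10 in all, crops included, and the job is handed in when it is done.

Besides the shell and the picture viewer there is one more tool, called after "Request:" by a JSON object that holds its "fn" and its "kwargs", one argument or row to a line. servo_tool: Moves the arm, as the interface text tells. Its arguments: {"type":"object","properties":{"rows":{"type":"array","items":{"type":"number"}},"newtons":{"type":"number"}},"required":["rows"]}

```bash
mkdir -p pics; python3 - <<'E'
from rig import robot
import cv2,numpy as np
o=robot.get_obs(); print(o['time'],o['position'],o['tool_rot'],o['grip_width'])
for c in ['top','scene']:
    p=robot.camera(c); cv2.imwrite(f'pics/{c}0.png',p['pixels'][...,::-1])
    K,d,rv,tv=[np.array(p[k],float) for k in('intrinsics','dist','rvec','tvec')]
    for q in ['scanner','pivot','knob','park_hole','cassette','cassette_grip','head','beaker','vial','dish','timer','forceps']:
        try:
            for r in robot.place_of(p,q)[:2] if q!='head' else robot.spot_in(p,q)[:2]:
                print(c,q,round(r['score'],2),np.round(r['at'],3),cv2.projectPoints(np.array(r['at'],float),rv,tv,K,d)[0].ravel().round(), {k:v for k,v in r.items() if k not in('at','score')})
        except Exception as e: print(c,q,e)
E
```

```text
0.0 [ 0.17794411 -0.59835712  0.22156106] [ 9.89590050e-01  1.43910799e-01  3.58620838e-05 -1.10196347e-03] 0.08705972472402815
top scanner 0.65 [ 0.473 -0.005  0.003] [336. 227.] {}
top scanner 0.25 [ 0.486  0.156 -0.003] [281. 223.] {}
top pivot 0.63 [ 0.618 -0.042  0.083] [350. 172.] {}
top knob 0.63 [ 0.56  -0.024  0.147] [346. 189.] {}
top park_hole 0.65 [ 0.617 -0.114  0.08 ] [376. 172.] {}
top cassette 0.57 [0.352 0.174 0.004] [274. 269.] {}
top cassette 0.55 [ 0.465 -0.003  0.008] [335. 229.] {}
top cassette_grip 0.81 [0.353 0.17  0.054] [274. 269.] {}
top beaker 0.64 [0.557 0.161 0.   ] [279. 198.] {}
top vial 0.6 [ 0.487  0.159 -0.003] [280. 222.] {}
top dish 0.85 [ 0.436 -0.155 -0.   ] [388. 239.] {}
top timer 0.68 [ 0.572 -0.197  0.   ] [401. 193.] {}
top forceps 0.56 [ 0.65   0.102 -0.002] [299. 167.] {}
scene scanner 0.81 [ 0.469 -0.003  0.002] [345. 226.] {}
scene scanner 0.51 [ 0.468 -0.003  0.015] [345. 223.] {}
scene pivot 0.93 [ 0.628 -0.043  0.079] [293. 170.] {}
scene knob 0.64 [ 0.471 -0.005  0.06 ] [345. 209.] {}
scene knob 0.54 [ 0.557 -0.027  0.146] [316. 163.] {}
scene park_hole 0.79 [ 0.619 -0.112  0.081] [310. 153.] {}
scene cassette 0.95 [ 0.348  0.171 -0.002] [360. 306.] {}
scene cassette 0.9 [ 0.467 -0.004  0.015] [346. 223.] {}
scene cassette_grip 0.98 [ 0.473 -0.003  0.064] [344. 209.] {}
scene cassette_grip 0.56 [0.346 0.176 0.051] [362. 294.] {}
scene head 0.91 [ 0.502 -0.015  0.124] [336. 182.] {}
scene beaker 0.96 [0.555 0.16  0.001] [278. 263.] {}
scene vial 0.62 [ 0.487  0.16  -0.002] [304. 276.] {}
scene vial 0.61 [ 0.577 -0.201  0.002] [341. 160.] {}
scene dish 0.9 [ 0.435 -0.151  0.   ] [383. 191.] {}
scene timer 0.92 [ 0.576 -0.199  0.003] [341. 161.] {}
scene forceps 0.49 [0.65  0.103 0.003] [255. 229.] {}
scene forceps 0.35 [ 0.47  -0.002 -0.   ] [344. 227.] {}
```

View pictures.

```bash
python3 -c "
import cv2
a=cv2.imread('pics/top0.png');cv2.imwrite('pics/tc.png',cv2.resize(a[130:300,240:440],None,fx=3.5,fy=3.5,interpolation=cv2.INTER_CUBIC)[:600])"
```

```text
(no output)
```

View pics/scene0.png

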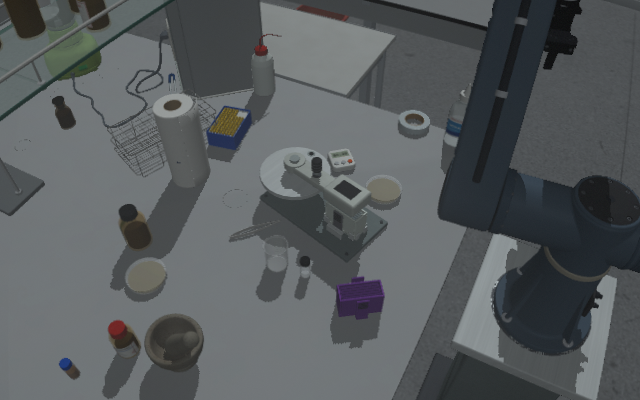

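View pics/tc.png

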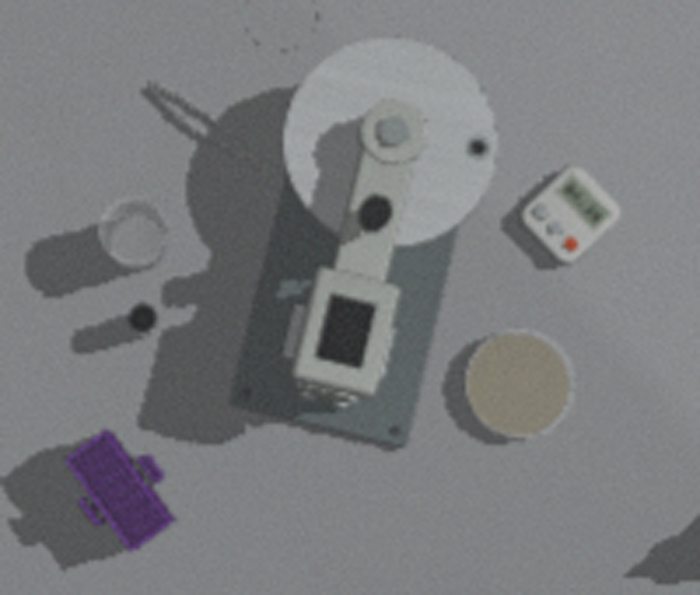

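The scene view shows the white cassette under the head at about (345,215) and the knob at (316,165). The purple look-alike is at (360,298). In the top view the knob is at (347,191), the park hole at (377,172), the purple box at (274,269) and the reader's cassette at about (336,228), mostly hidden by the head. I choose the white one in the dock.

Next, a fit of the reader pose by pixels.

```bash
cat > h.py <<'E'
from rig import robot
import cv2,numpy as np
def ray(p,uv,z):
    K,d,rv,tv=[np.array(p[k],float) for k in('intrinsics','dist','rvec','tvec')]
    n=cv2.undistortPoints(np.array([[uv]],float),K,d).ravel(); R=cv2.Rodrigues(rv)[0]
    c=-R.T@tv.ravel(); v=R.T@np.array([n[0],n[1],1]); return c+v*(z-c[2])/v[2]
def yawof(o): 
    from scipy.spatial.transform import Rotation as R
    x=R.from_quat(o['tool_rot']).as_matrix()[:,0]; return np.arctan2(x[1],x[0])
E
python3 - <<'E'
from h import *
from scipy.optimize import least_squares
for c in['top','scene']:
    p=robot.camera(c); 
    K,d,rv,tv=[np.array(p[k],float) for k in('intrinsics','dist','rvec','tvec')]
    rs=robot.outline_of(p,'knob'); 
    for r in rs[:2]:
        m=r['region'];ys,xs=np.nonzero(m); print(c,'knob?',r['score'],xs.mean(),ys.mean(),m.sum(),ray(p,(xs.mean(),ys.mean()),.150).round(4),ray(p,(xs.mean(),ys.mean()),.161).round(4))
    if c=='top':
        for n,uv,z in [('hole',(376.6,172),.082),('cornR',(240+407/3.5,130+446/3.5),.012),('cornL',(240+233/3.5,130+402/3.5),.012),('disc',(240+390/3.5,130+141/3.5),.082)]: print(n,ray(p,uv,z).round(4))
E
```

```text
top knob? 0.41 342.95088408644403 204.28487229862475 1527 [ 0.5186 -0.0161  0.15  ] [ 0.5172 -0.0153  0.161 ]
hole [ 0.6174 -0.1159  0.082 ]
cornR [ 0.3834 -0.0611  0.012 ]
cornL [0.4204 0.0807 0.012 ]
disc [ 0.6227 -0.046   0.082 ]
scene knob? 0.56 316.05882352941177 164.59477124183007 153 [ 0.5542 -0.0201  0.15  ] [ 0.5487 -0.0101  0.161 ]
scene knob? 0.41 275.46649484536084 253.2319587628866 776 [0.5081 0.2286 0.15  ] [0.5033 0.2352 0.161 ]
```

View pics/top0.png

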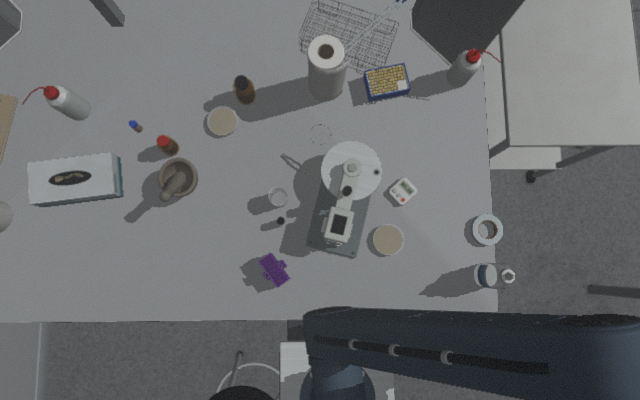

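```bash
python3 - <<'E'
from h import *
p=robot.camera('scene'); print(ray(p,(450,168),0),ray(p,(462,98),0.2),ray(p,(462,98),0.3),ray(p,(413,130),0))
E
```

```text
[ 0.31044662 -0.31342447  0.        ] [ 0.3289288  -0.34475535  0.2       ] [ 0.30722392 -0.20159167  0.3       ] [ 4.52403127e-01 -4.12816220e-01 -1.11022302e-16]
```

The top view shows the reader at (340,200) and a bottle with its cap at (508,275), on the direct path and about 0.2 m tall. I raise the tool before crossing.

Request:
{"fn": "servo_tool", "kwargs": {
  "rows": [-1,0,0,-0.03,0,-1,0,0,-0.035,0,-1,0,0,-0.035,0,-1,0.029,-0.0245,0,0,-1,0.029,-0.0245,0,0],
  "newtons": 30
}}

```text
time: 1.97
position: [0.2195, -0.538, 0.3254]
tool_rot: [0.99, 0.142, 0.0, 0.004]
ft_force: [0.3, 0.1, -1.0]
grip_width: 0.0869
grip_force: 0.0
```

Request:
{"fn": "servo_tool", "kwargs": {
  "rows": [-1,0.029,-0.0245,0,0,-1,0.029,-0.0245,0,0,-1,0.029,-0.0245,0,0,-1,0.029,-0.0245,0,0,-1,0.029,-0.0245,0,0]
}}

```text
time: 2.38
position: [0.3244, -0.3752, 0.3227]
tool_rot: [0.99, 0.144, 0.0, 0.0]
ft_force: [1.2, 0.4, -0.0]
grip_width: 0.0868
grip_force: 0.0
```

Request:
{"fn": "servo_tool", "kwargs": {
  "rows": [-1,0.029,-0.0245,0,0,-1,0.029,-0.0245,0,0,-1,0.029,-0.0245,0,0,-1,0.029,-0.0245,0,0,-1,0.029,-0.0245,0,0]
}}

```text
time: 2.8
position: [0.4286, -0.2164, 0.3229]
tool_rot: [0.99, 0.144, 0.0, 0.0]
ft_force: [-0.3, -1.4, 0.6]
grip_width: 0.0869
grip_force: 0.0
```

Request:
{"fn": "servo_tool", "kwargs": {
  "rows": [-1,0.029,-0.0245,0,0,-1,0.029,-0.0245,0,0,-1,0.029,-0.0245,0,0,-1,0.029,-0.0245,0,0,-1,0.029,-0.0245,0,0]
}}

```text
time: 3.22
position: [0.5327, -0.0576, 0.3228]
tool_rot: [0.99, 0.144, 0.0, 0.0]
ft_force: [1.8, -0.1, -0.5]
grip_width: 0.0872
grip_force: 0.0
```

Request:
{"fn": "servo_tool", "kwargs": {
  "rows": [-1,0.03,-0.023,0.02,6.2,-1,0,0,0.02,6.2,-1,0,0,0.02,6.2,-1,0,0,0.02,6.2,-1,0,0,0,6.2]
}}

```text
time: 3.63
position: [0.5509, -0.0284, 0.239]
tool_rot: [0.992, -0.128, -0.004, -0.0]
ft_force: [-0.5, -0.2, 0.3]
grip_width: 0.0873
grip_force: 0.0
```

```bash
python3 - <<'E'
from h import *
o=robot.get_obs(); print(o['position'],yawof(o),o['q'])
p=robot.camera('scene'); 
for q in('knob','pivot','park_hole','cassette_grip'):
  for r in robot.place_of(p,q)[:2]: print(q,r['score'],np.round(r['at'],4))
o=robot.get_obs(); print(o['position'],yawof(o))
E
```

```text
[ 0.55089937 -0.02841153  0.2389709 ] -0.2566125356099686 [-2.54069270e-01  4.12555408e-01  1.59292972e+00 -1.21637081e-04
  1.14470412e+00  1.57338977e+00]
knob 0.5 [ 0.5542 -0.0239  0.1452]
knob 0.26 [ 0.4691 -0.005   0.0162]
pivot 0.6 [ 0.6263 -0.0422  0.0792]
pivot 0.47 [0.6503 0.103  0.0045]
park_hole 0.86 [ 0.6156 -0.114   0.0839]
park_hole 0.47 [ 0.6293 -0.0427  0.0811]
cassette_grip 0.83 [ 0.4708 -0.0034  0.0604]
cassette_grip 0.77 [0.3499 0.1756 0.0531]
[ 0.55425496 -0.0298466   0.24383854] -0.25010051400648875
```

Request:
{"fn": "servo_tool", "kwargs": {
  "rows": [-1,0,-0.004,0.025,0,-1,0,0,0.03,0,-1,0,0,0.03,0,-1,0,0,0.02,0,-1,0,0,0.01,0]
}}

```text
time: 4.3
position: [0.5536, -0.0257, 0.1263]
tool_rot: [0.992, -0.125, -0.001, -0.0]
ft_force: [-0.7, 0.2, 0.5]
grip_width: 0.0873
grip_force: 0.0
```

Request:
{"fn": "servo_tool", "kwargs": {
  "rows": [0,0,0,0,0,0.3,0,0,0,0,0.3,0,0,0,0]
}}

```text
time: 4.55
position: [0.5561, -0.0261, 0.1297]
tool_rot: [0.992, -0.126, 0.002, 0.0]
ft_force: [0.6, 0.3, 0.8]
grip_width: 0.0745
grip_force: 0.0
```

```bash
python3 - <<'E'
from h import *
p=robot.camera('scene'); cv2.imwrite('pics/s1.png',cv2.resize(p['pixels'][100:260,220:420,::-1],None,fx=3.5,fy=3.5,interpolation=cv2.INTER_CUBIC))
o=robot.get_obs(); print(o['position'],yawof(o),o['ft_force'],o['grip_width'],o['grip_force'])
E
```

```text
[ 0.55610033 -0.02615243  0.12982112] -0.2519610227418502 [-0.30656919 -0.43443946 -0.27064995] 0.07029309193998211 0.0
```

View pics/s1.png

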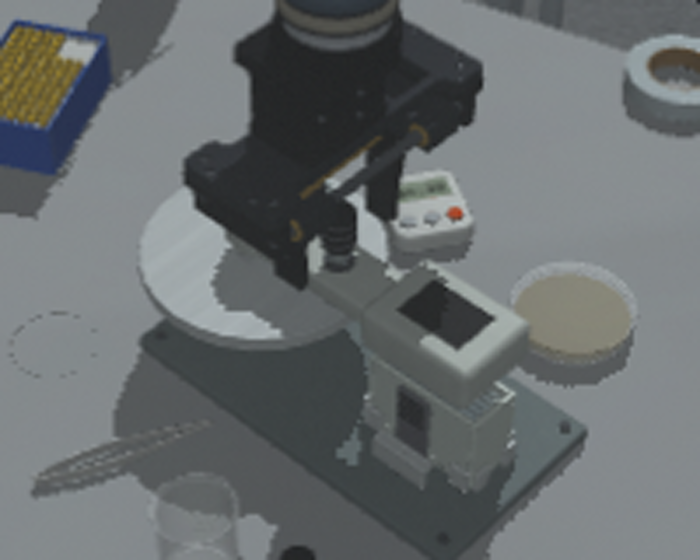

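The knob, at about crop (340,235), stands between the fingers, so I close.

Request:
{"fn": "servo_tool", "kwargs": {
  "rows": [1,0,0,0,0,1,0,0,0,0,1,0,0,0,0,1,0,0,0,0,1,0,0,0,0]
}}

```text
time: 5.02
position: [0.5547, -0.0258, 0.1283]
tool_rot: [0.992, -0.126, 0.0, 0.0]
ft_force: [-0.8, -0.6, 0.4]
grip_width: 0.0381
grip_force: 0.0
```

Request:
{"fn": "servo_tool", "kwargs": {
  "rows": [1,0,0,0,0,1,0,0,0,0,1,0,0,0,0,1,0,0,0,0]
}}

```text
time: 5.35
position: [0.5545, -0.0259, 0.1281]
tool_rot: [0.992, -0.126, -0.0, 0.0]
ft_force: [-0.3, -0.7, 0.1]
grip_width: 0.0231
grip_force: 30.0
```

Request:
{"fn": "servo_tool", "kwargs": {
  "rows": [1,0,0,-0.005,0,1,0,0,-0.005,0,1,0,0,-0.003,0,1,0,0,0,0]
}}

```text
time: 5.68
position: [0.5545, -0.0258, 0.1413]
tool_rot: [0.992, -0.126, -0.0, 0.0]
ft_force: [0.8, -1.5, -6.3]
grip_width: 0.023
grip_force: 30.0
```

```bash
python3 - <<'E'
from h import *
o=robot.get_obs(); print(o['position'],yawof(o),o['ft_force'],o['moment'],o['grip_width'],o['grip_force'],o['q'])
E
```

```text
[ 0.55449712 -0.02583764  0.14129183] -0.2522207150713988 [ 0.76331866 -1.50859429 -6.3018373 ] [-0.20453195 -0.17423645 -0.04252783] 0.02297412292213139 30.00016188248992 [-2.47755038e-01  5.44542109e-01  1.68669099e+00 -2.91736438e-04
  9.10479792e-01  1.57544095e+00]
```

Request:
{"fn": "servo_tool", "kwargs": {
  "rows": [1,0.0002,0.0037,0,-3,1,0.0003,0.0061,0,-5,1,0.0003,0.0061,0,-5,1,0.0003,0.0061,0,-5,1,0.0002,0.0061,0,-5]
}}

```text
time: 6.1
position: [0.5528, -0.0537, 0.1406]
tool_rot: [0.997, 0.076, -0.001, -0.0]
ft_force: [1.7, -0.8, -6.6]
grip_width: 0.0233
grip_force: 30.0
```

```bash
python3 - <<'E'
from h import *
o=robot.get_obs(); print(o['position'],yawof(o),o['ft_force'],o['moment'],o['grip_width'],o['grip_force'],o['q'])
E
```

```text
[ 0.55275072 -0.05371277  0.14061663] 0.15275249101535862 [ 1.73676035 -0.82685632 -6.59884125] [-0.14152156 -0.20664821 -0.22929194] 0.023302659546824613 30.001923255622387 [-2.98245718e-01  5.46191098e-01  1.68576306e+00  3.34984963e-04
  9.10939542e-01  1.11959302e+00]
```

Request:
{"fn": "servo_tool", "kwargs": {
  "rows": [1,0.0003,0.0061,0,-5,1,0.0002,0.0061,0,-5,1,0.0003,0.0061,0,-5,1,0.0003,0.0061,0,-5,1,0.0002,0.0061,0,-5]
}}

```text
time: 6.52
position: [0.5633, -0.0823, 0.1405]
tool_rot: [0.957, 0.29, -0.001, -0.0]
ft_force: [0.5, -2.8, -7.1]
grip_width: 0.0233
grip_force: 30.0
```

Request:
{"fn": "servo_tool", "kwargs": {
  "rows": [1,0.0003,0.0061,0,-5,1,0.0002,0.0061,0,-5,1,0.0003,0.0061,0,-5,1,0.0003,0.0061,0,-5,1,0.0002,0.0061,0,-5]
}}

```text
time: 6.93
position: [0.5851, -0.1039, 0.1404]
tool_rot: [0.871, 0.491, -0.001, -0.0]
ft_force: [-0.4, -3.2, -6.2]
grip_width: 0.0231
grip_force: 30.0
```

Request:
{"fn": "servo_tool", "kwargs": {
  "rows": [1,0.0003,0.0061,0,-5,1,0.0002,0.0061,0,-5,1,0.0003,0.0061,0,-5,1,0.0003,0.0061,0,-5,1,0.0001,0.0037,0,-3]
}}

```text
time: 7.35
position: [0.6122, -0.1141, 0.1404]
tool_rot: [0.756, 0.654, -0.001, 0.0]
ft_force: [-0.7, -4.3, -6.6]
grip_width: 0.0228
grip_force: 30.0
```

Request:
{"fn": "servo_tool", "kwargs": {
  "rows": [1,0.0,0.0012,0,-1,1,0,0.0012,0,-1,1,0,0,0,0]
}}

```text
time: 7.6
position: [0.6145, -0.1144, 0.1407]
tool_rot: [0.746, 0.666, -0.001, 0.001]
ft_force: [0.1, -6.1, -6.1]
grip_width: 0.0231
grip_force: 30.0
```

```bash
python3 - <<'E'
from h import *
o=robot.get_obs(); print(o['position'],yawof(o),o['ft_force'],o['moment'],o['grip_width'],o['grip_force'],o['q'])
v=np.array(o['position'][:2])-[.6223,-.0433]; print(np.hypot(*v),(np.arctan2(v[1],v[0])-np.pi+.252)%(2*np.pi))
E
```

```text
[ 0.6145411  -0.11435854  0.14065296] 1.4582444082273809 [ 0.0560129  -6.13017086 -6.06915663] [-1.00187427 -0.18288276 -0.04471599] 0.023085224405507594 30.000053085386753 [-0.36133484  0.6250465   1.50640924 -0.00278179  1.00959482 -0.24730302]
0.07148088283973705 1.714036876985083
```

Request:
{"fn": "servo_tool", "kwargs": {
  "rows": [1,0.001,0.0012,0,-1,1,0,0.0012,0,-1,1,0,0.0012,0,-1,1,0,0.0008,0,0,1,0,0,0,0]
}}

```text
time: 8.02
position: [0.6185, -0.1146, 0.1407]
tool_rot: [0.728, 0.686, -0.002, 0.001]
ft_force: [-0.7, -8.8, -6.6]
grip_width: 0.0234
grip_force: 30.0
```

```bash
python3 - <<'E'
from h import *
o=robot.get_obs(); print(o['position'],yawof(o),o['ft_force'],o['moment'],o['grip_width'])
E
```

```text
[ 0.6185434  -0.11464996  0.14070174] 1.51066940840321 [-0.70074427 -8.81265413 -6.60772246] [-1.33199079 -0.04981607 -0.02787131] 0.02339417311444434
```

Request:
{"fn": "servo_tool", "kwargs": {
  "rows": [1,-0.0015,0,0,0,1,-0.0015,0,0,0,1,0,0,0,0]
}}

```text
time: 8.27
position: [0.6184, -0.1148, 0.1406]
tool_rot: [0.728, 0.685, 0.0, -0.001]
ft_force: [0.3, -1.7, -7.6]
grip_width: 0.0232
grip_force: 30.0
```

```bash
python3 - <<'E'
from h import *
o=robot.get_obs(); print(o['position'],yawof(o),o['ft_force'],o['moment'],o['grip_width'])
p=robot.camera('top')
for q in('knob','pivot','head'):
  for r in (robot.place_of if q!='head' else robot.spot_in)(p,q)[:2]: print(q,r['score'],np.round(r['at'],4))
cv2.imwrite('pics/t2.png',cv2.resize(p['pixels'][130:270,290:440,::-1],None,fx=4,fy=4,interpolation=cv2.INTER_CUBIC))
E
```

```text
[ 0.61838733 -0.11484907  0.14062347] 1.5097330128978441 [ 0.28082488 -1.66719619 -7.63646545] [-0.28124913 -0.19165395 -0.0327154 ] 0.02315103174926361
pivot 0.58 [ 0.6215 -0.0404  0.0803]
```

View pics/t2.png

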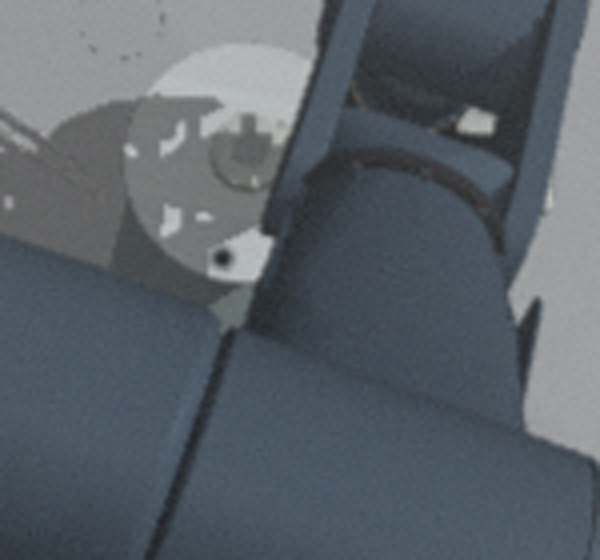

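The home hole is now exposed, at crop (222,258), and the head is under the gripper. I creep on to the stop.

Request:
{"fn": "servo_tool", "kwargs": {
  "rows": [1,0,0.0012,0,-1,1,0,0.0012,0,-1,1,0,0,0,0]
}}

```text
time: 8.72
position: [0.619, -0.1146, 0.1402]
tool_rot: [0.716, 0.699, -0.002, -0.003]
ft_force: [-4.9, -1.4, -7.3]
grip_width: 0.0231
grip_force: 30.0
```

```bash
python3 - <<'E'
from h import *
o=robot.get_obs(); print(o['position'],yawof(o),o['ft_force'],o['moment'],o['grip_width'])
p=robot.camera('top'); print(ray(p,(290+222/4,130+258/4),.082))
E
```

```text
[ 0.61895863 -0.11461639  0.14018018] 1.5467128844457567 [-4.93275368 -1.40282168 -7.29502839] [-0.24715902  0.58607744 -0.177493  ] 0.023147117341400434
[ 0.55478603 -0.02825957  0.082     ]
```

Request:
{"fn": "servo_tool", "kwargs": {
  "rows": [1,0,-0.0025,0,0,1,0,0,0.004,0,1,0,0,0.004,0,1,0,0,0.004,0,1,0,0,0,0]
}}

```text
time: 9.18
position: [0.6189, -0.1148, 0.1284]
tool_rot: [0.716, 0.698, 0.0, -0.0]
ft_force: [-0.5, 1.5, -4.5]
grip_width: 0.0235
grip_force: 30.0
```

```bash
python3 - <<'E'
from h import *
o=robot.get_obs(); print(o['position'],yawof(o),o['ft_force'],o['moment'],o['grip_width'])
E
```

```text
[ 0.6188741  -0.11479551  0.12837545] 1.5452957998890913 [-0.48085379  1.52324194 -4.46137606] [ 0.28152328  0.10840389 -0.16573045] 0.023463967328913274
```

The pin has gone in: z is back at the home height and the spring reads 4.5 N. I release it.

Request:
{"fn": "servo_tool", "kwargs": {
  "rows": [1,0,0,0.001,0,-0.2,0,0,0,0,-1,0,0,0,0,-1,0,0,0,0,-1,0,0,0,0]
}}

```text
time: 9.6
position: [0.6203, -0.1161, 0.1293]
tool_rot: [0.716, 0.698, 0.001, 0.002]
ft_force: [-0.0, 0.4, -0.0]
grip_width: 0.0422
grip_force: 0.0
```

Request:
{"fn": "servo_tool", "kwargs": {
  "rows": [-1,0,0,0,0,-1,0,0,0,0,-1,0,0,0,0]
}}

```text
time: 9.85
position: [0.6191, -0.1155, 0.1283]
tool_rot: [0.716, 0.698, 0.0, 0.0]
ft_force: [0.4, 0.1, 0.0]
grip_width: 0.0619
grip_force: 0.0
```

Request:
{"fn": "servo_tool", "kwargs": {
  "rows": [-1,0,0,-0.02,0,-1,0,0,-0.03,0,-1,0,0,-0.03,0,-1,0,0,-0.02,0,-1,0,0,0,0]
}}

```text
time: 10.27
position: [0.622, -0.1164, 0.2336]
tool_rot: [0.716, 0.698, 0.002, 0.005]
ft_force: [0.2, -0.9, 1.0]
grip_width: 0.0858
grip_force: 0.0
```

```bash
python3 - <<'E'
from h import *
for c in['scene','top']:
  p=robot.camera(c)
  for q in('knob','cassette_grip','cassette','scanner'):
    for r in robot.place_of(p,q)[:2]: print(c,q,r['score'],np.round(r['at'],4))
  cv2.imwrite(f'pics/{c}3.png',cv2.resize(p['pixels'][130:280,280:430,::-1],None,fx=4,fy=4,interpolation=cv2.INTER_CUBIC))
o=robot.get_obs(); print(o['position'],yawof(o),o['q'])
E
```

```text
scene knob 0.64 [ 0.6186 -0.1137  0.1439]
scene cassette_grip 0.78 [ 0.4706 -0.0064  0.0606]
scene cassette_grip 0.76 [0.3478 0.1722 0.0509]
scene cassette 0.91 [ 0.4681 -0.0053  0.0145]
scene cassette 0.77 [ 0.3498  0.1696 -0.0013]
scene scanner 0.95 [ 0.4705 -0.0031  0.0032]
top knob 0.63 [0.5568 0.1593 0.0027]
top knob 0.48 [ 0.4677 -0.0057  0.0061]
top cassette_grip 0.94 [ 0.4685 -0.0049  0.0604]
top cassette_grip 0.34 [ 0.6519  0.1026 -0.0027]
top cassette 0.95 [ 0.4674 -0.0026  0.0064]
top scanner 0.81 [ 0.4727 -0.0055  0.0041]
[ 0.61847174 -0.11523738  0.22708796] 1.5453501070900157 [-3.61582572e-01  5.29080887e-01  1.41552035e+00  5.26719754e-06
  1.19871810e+00 -3.36138739e-01]
```

View pics/scene3.png

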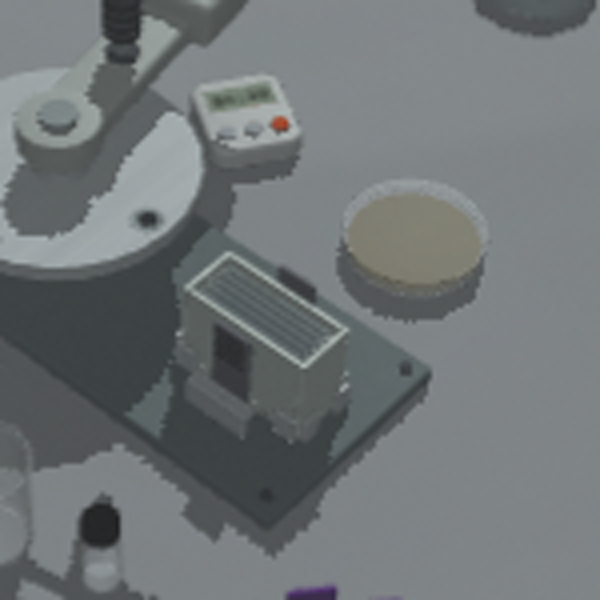

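The scene shows the head swung clear of the cassette. The white cassette's rim corners are at crop (228,253), (348,328), (305,365) and (186,290), with a catch on each long side. I move over it and measure from the rim meanwhile.

Request:
{"fn": "servo_tool", "kwargs": {
  "rows": [-1,0.0216,-0.0306,0,-7,-1,0.0178,-0.033,0,-7,-1,0.0136,-0.0349,0,-7,-1,0.0092,-0.0363,0,-7,-1,0.0047,-0.0372,0,-7]
}}

```text
time: 11.18
position: [0.4421, -0.0867, 0.2276]
tool_rot: [0.469, 0.883, 0.0, -0.001]
ft_force: [0.3, -0.6, -0.5]
grip_width: 0.0869
grip_force: 0.0
```

Request:
{"fn": "servo_tool", "kwargs": {
  "rows": [-1,0,0,0,-7,-1,0,0,0,-7,-1,0,0,0,-7,-1,0,0,0,-7,-1,0,0,0,-7]
}}

```text
time: 11.6
position: [0.4445, -0.0887, 0.2281]
tool_rot: [0.183, 0.983, -0.0, 0.0]
ft_force: [0.7, 0.6, -0.6]
grip_width: 0.0868
grip_force: 0.0
```

Request:
{"fn": "servo_tool", "kwargs": {
  "rows": [-1,0,0,0,-7,-1,0,0,0,0,-1,0,0,0,0]
}}

```text
time: 11.85
position: [0.4445, -0.0886, 0.228]
tool_rot: [0.127, 0.992, 0.0, -0.0]
ft_force: [-0.5, -0.2, -1.0]
grip_width: 0.0873
grip_force: 0.0
```

```bash
python3 - <<'E'
from h import *
o=robot.get_obs(); print(o['position'],yawof(o),o['q'])
p=robot.camera('scene')
P=np.array([ray(p,(280+u/4,130+v/4),.074)[:2] for u,v in[(228,253),(348,328),(305,365),(186,290)]]); print(P.round(4),P.mean(0))
for a,b in((1,0),(2,3)): d=P[b]-P[a]; print(np.hypot(*d),np.arctan2(d[1],d[0]))
for a,b in((0,3),(1,2)): d=P[b]-P[a]; print(np.hypot(*d),np.arctan2(-d[0],d[1]))
E
```

```text
[ 0.44453178 -0.08862786  0.22797384] 2.8861197395495033 [-4.44223402e-01  2.89380876e-01  1.83986154e+00  5.59353935e-05
  1.01251289e+00 -1.75957644e+00]
[[ 0.5045 -0.0288]
 [ 0.4201 -0.0092]
 [ 0.4299  0.0263]
 [ 0.5127  0.0079]] [ 0.46680282 -0.00095159]
0.08664358521792935 -0.2281504395523251
0.0848214075050667 -0.2183882181375368
0.0375767917821881 -0.21933247114244359
0.03677769165696412 -0.2688078230986564
```

Request:
{"fn": "servo_tool", "kwargs": {
  "rows": [-1,-0.0018,0.03,0,0,-1,0,0.03,0,0,-1,0,0.028,0,0,-1,0,0,0.03,0,-1,0,0,0.03,0]
}}

```text
time: 12.32
position: [0.4704, -0.0027, 0.1689]
tool_rot: [0.125, 0.992, -0.0, 0.003]
ft_force: [0.7, -0.0, -1.3]
grip_width: 0.0865
grip_force: 0.0
```

Request:
{"fn": "servo_tool", "kwargs": {
  "rows": [-1,0,0,0.03,0,-1,0,0,0.03,0,-1,0,0,0.01,0,-1,0,0,0,0,-1,0,0,0,0]
}}

```text
time: 12.73
position: [0.4681, -0.0038, 0.0976]
tool_rot: [0.126, 0.992, 0.0, -0.001]
ft_force: [0.3, -0.0, -0.1]
grip_width: 0.087
grip_force: 0.0
```

```bash
python3 - <<'E'
from h import *
o=robot.get_obs(); print(o['position'],yawof(o),o['ft_force'])
p=robot.camera('scene')
cv2.imwrite('pics/s4.png',cv2.resize(p['pixels'][130:280,260:430,::-1],None,fx=4,fy=4,interpolation=cv2.INTER_CUBIC))
for r in robot.place_of(p,'cassette_grip')[:2]: print(r['score'],np.round(r['at'],4))
E
```

```text
[ 0.46809318 -0.00382365  0.09760739] 2.8879216105393533 [ 0.29340762 -0.03211214 -0.13602187]
0.89 [ 0.4716 -0.003   0.0613]
0.69 [0.3458 0.1728 0.0509]
```

View pics/s4.png

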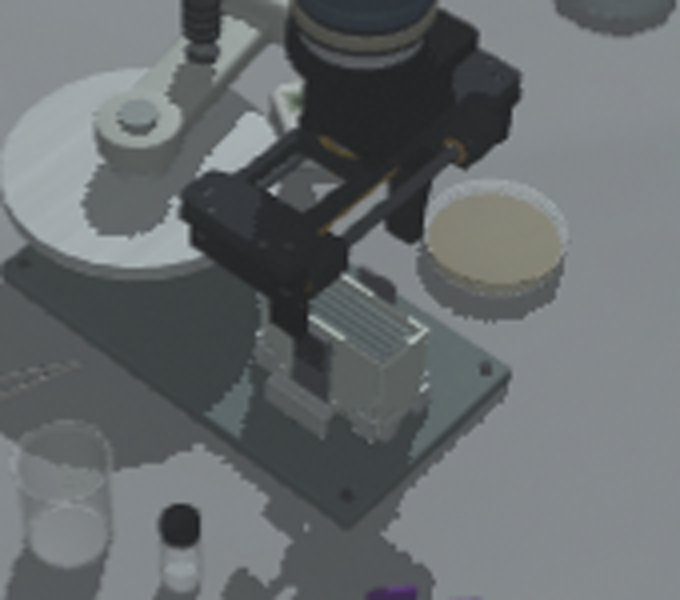

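The fingers, at crop (290,310) and (405,215), straddle the cassette in line with its catches. I go down and pinch.

Request:
{"fn": "servo_tool", "kwargs": {
  "rows": [-1,0,0,0.02,0,-1,0,0,0.02,0,-1,0,0,0.0135,0,-1,0,0,0,0,0,0,0,0,0],
  "newtons": 14
}}

```text
time: 13.25
position: [0.4688, -0.004, 0.0453]
tool_rot: [0.126, 0.992, -0.0, 0.0]
ft_force: [0.2, -0.2, 0.5]
grip_width: 0.0852
grip_force: 0.0
```

Request:
{"fn": "servo_tool", "kwargs": {
  "rows": [0.5,0,0,0,0,1,0,0,0,0,1,0,0,0,0,1,0,0,0,0,1,0,0,0,0]
}}

```text
time: 13.67
position: [0.4688, -0.004, 0.0452]
tool_rot: [0.126, 0.992, -0.0, 0.001]
ft_force: [0.1, -0.5, 3.4]
grip_width: 0.0551
grip_force: 3.1
```

Request:
{"fn": "servo_tool", "kwargs": {
  "rows": [1,0,0,0,0,1,0,0,0,0,1,0,0,0,0,1,0,0,0,0,1,0,0,0,0]
}}

```text
time: 14.08
position: [0.4687, -0.004, 0.0454]
tool_rot: [0.126, 0.992, -0.0, 0.001]
ft_force: [-0.5, -0.3, 7.7]
grip_width: 0.0481
grip_force: 14.0
```

```bash
python3 - <<'E'
from h import *
o=robot.get_obs(); print(o['position'],yawof(o),o['ft_force'],o['moment'],o['grip_width'],o['grip_force'])
E
```

```text
[ 0.46873234 -0.00399685  0.04541124] 2.8893388778634863 [-0.46724095 -0.3183376   7.6653433 ] [ 0.07880026  0.01587328 -0.01233731] 0.048091540528753536 14.0005561709404
```

Request:
{"fn": "servo_tool", "kwargs": {
  "rows": [1,0,0,0,0,1,0,0,-0.003,0,1,0,0,-0.005,0,1,0,0,-0.008,0,1,0,0,0,0],
  "newtons": 22
}}

```text
time: 14.5
position: [0.4688, -0.004, 0.0616]
tool_rot: [0.126, 0.992, -0.0, 0.001]
ft_force: [0.1, 0.2, -1.7]
grip_width: 0.0471
grip_force: 22.0
```

```bash
python3 - <<'E'
from h import *
o=robot.get_obs(); print(o['position'],yawof(o),o['ft_force'],o['moment'],o['grip_width'],o['grip_force'])
p=robot.camera('scene')
for q in('cassette_grip','knob'):
  for r in robot.place_of(p,q)[:2]: print(q,r['score'],np.round(r['at'],4))
E
```

```text
[ 0.46878466 -0.00395585  0.06160425] 2.889441902617903 [ 0.09650852  0.21972433 -1.68513748] [ 0.04616936 -0.15353373 -0.00137644] 0.0470925326226798 21.999347805976868
cassette_grip 0.9 [0.3478 0.1745 0.0476]
cassette_grip 0.68 [ 0.4718 -0.0034  0.0777]
knob 0.63 [ 0.6166 -0.1148  0.1442]
```

Request:
{"fn": "servo_tool", "kwargs": {
  "rows": [1,0,0,-0.01,0,1,0,0,-0.012,0,1,0,0,-0.012,0,1,0,0,-0.012,0,1,0,0,-0.012,0]
}}

```text
time: 15.07
position: [0.4676, -0.0037, 0.1187]
tool_rot: [0.126, 0.992, 0.0, -0.001]
ft_force: [0.1, -0.2, -3.5]
grip_width: 0.0472
grip_force: 22.0
```

Request:
{"fn": "servo_tool", "kwargs": {
  "rows": [1,0,0,-0.012,0,1,0,0,-0.012,0,1,0,0,-0.01,0,1,0,0,-0.004,0,1,0,0,0,0]
}}

```text
time: 15.48
position: [0.4685, -0.0039, 0.1571]
tool_rot: [0.126, 0.992, -0.0, 0.001]
ft_force: [0.7, 0.0, -2.8]
grip_width: 0.047
grip_force: 22.0
```

Request:
{"fn": "servo_tool", "kwargs": {
  "rows": [1,0,0,0,0,1,0,0,0,0,1,0,0,0,0,1,0,0,0,0,1,0,0,0,0]
}}

```text
time: 15.9
position: [0.468, -0.0038, 0.1561]
tool_rot: [0.126, 0.992, 0.0, -0.001]
ft_force: [1.0, -0.1, -2.5]
grip_width: 0.0472
grip_force: 22.0
```

```bash
python3 - <<'E'
from h import *
o=robot.get_obs(); print(o['time'],o['position'],o['ft_force'],o['moment'],o['grip_width'],o['grip_force'])
p=robot.camera('scene')
cv2.imwrite('pics/s5.png',cv2.resize(p['pixels'][110:260,260:430,::-1],None,fx=4,fy=4,interpolation=cv2.INTER_CUBIC))
for q in('cassette_grip','knob'):
  for r in robot.place_of(p,q)[:2]: print(q,r['score'],np.round(r['at'],4))
E
```

```text
15.9 [ 0.46798183 -0.00382675  0.15609305] [ 1.02645676 -0.14294914 -2.52522902] [ 0.07172183 -0.14541998 -0.0130377 ] 0.04716100513327694 21.99960619211197
cassette_grip 0.76 [ 0.4703 -0.003   0.1723]
cassette_grip 0.63 [0.3484 0.1716 0.0514]
knob 0.62 [ 0.6162 -0.1128  0.1468]
```

View pics/s5.png

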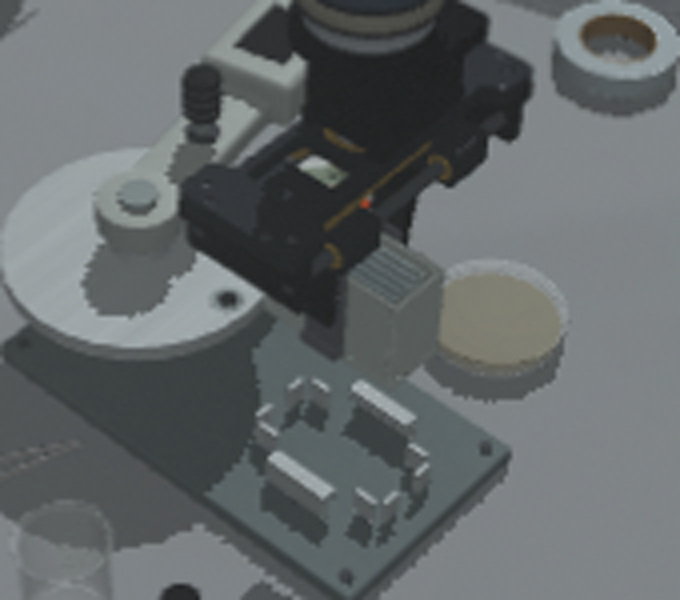

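The cassette, at crop (395,310), hangs level above the empty dock. The head is parked with the knob down at (202,100). It has risen about 11 cm, so I hand in.

```bash
python3 -c "
from rig import robot
print(robot.hand_in())"
```

```text
the job is handed in; nothing more can be done
None
```

I handed the job in at about 16 s of the 51 s: the head is parked with its pin home, and the cassette is held level by its pinched catches about 11 cm above the dock. I steered clear of the things around the reader but did not re-measure them, and the hand-in reported no verdict.

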